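# Proof-pull a turned ring on the spring balance

### The job

Proof-test the turned wooden ring that lies on the round board: pick it up with a light grip, since its short grain cracks easily, and lay it flat over both pins of the pull rig. Then take the rig's wooden cross handle and draw it out against the springs until the balance needle stands in line with the index clip, without overshooting, and finish still holding the handle there with the needle steady on the index. Leave the goblet, the other ring and the loose knob where they are.

Things in the scene. Friction and masses are not known exactly. Their poses are not given: they have to be found in the camera images.
- ring: turned ring of pale wood, 54 mm outside, bore 29 mm (27 mm usable) flared at both mouths, 19 mm high, about 40 g, lying flat on the round board (216 mm across, 24 mm thick, fixed). Origin: centre of its underside, z up. Hold it with no more than 40 N a finger; it counts as cracked above 100 N over both fingers
- rig: pull rig, fixed: plywood board 310 x 100 mm; along it a wooden cross handle at one end, in the middle a slotted steel deck (92 x 71 mm, top 40 mm above the table) with two upright steel pins, at the far end a grey spring balance (138 x 54 mm, 54 mm high, needle and index clip to 64 mm). Origin: on the table midway between the pins; x runs from handle to balance, z up; the handle pulls out to -x
- nest (a point): deck top midway between the pins at rest, where the ring's centre goes; axes as rig. Pins: 8 mm thick, 26 mm high above the deck, rounded tops, centres 9.5 mm apart along x, so together 17.5 x 8 mm. Beside the deck (y) nothing is higher than it; a guide block 39 mm high stands 60 to 82 mm off on the handle side
- puller: draw handle: turned pale wooden crossbar, 90 mm long along y, 18 mm thick. Origin: its centre, 74 mm above the table, 145 mm from the nest to -x at rest; axes as rig. A steel post 14 mm wide holds it from below at mid length; 50 mm free before and behind it. It carries the pin nearer to it, slides 85 mm to -x, and springs back when let go (40 N/m)
- pull_pin (a point): point on the axis of the pin nearer the handle, at deck height; moves with the handle
- balance: sliding hook of the spring balance: the pin nearer the balance, with rod and needle. Origin: that pin's axis at deck height; axes as rig. Only the ring draws it to -x, once the handle has taken up about 10 mm of slack in the bore; its spring (300 N/m, no force at rest) draws it back. Range 70 mm
- needle (a point): tip line of the balance needle, a dark bar 3 mm wide lying across the slot of the scale, 60 mm above the table; moves with the balance hook, towards -x when loaded; graduation lines are 5 mm apart
- index: index clip that marks the proof load: steel clip fixed on the edge of the balance case, with a dark bar 3 mm wide pointing across the face to the needle's slot. Origin: in line with that bar, on the slot's middle line, 60 mm above the table; axes as rig. At rest the needle is 32 to 48 mm from it at +x; they are in line when the needle's x in this frame is 0
- goblet: finished wooden goblet, 63 mm wide, 110 mm high, standing beyond the rig, seen from the robot; leave it. Origin: centre of its foot
- other_ring: another turned ring, 60 mm, 16 mm high, lying on the table beyond the rig, seen from the robot, not to be used; leave it. Origin: centre of its underside
- loose_knob: turned knob, 57 mm wide, 38 mm high, on the table beyond the rig, seen from the robot; leave it. Origin: centre of its underside

How it is judged:
By the outcome, as a careful person would: the job done as asked, in the order asked, and still so for the second after the job is handed in, while the arm keeps its last pose, push and grip.
It also fails if it takes over 51 s, if anything falls off the work surface, if the arm or the gripper's body presses on something with over 40 N, if the wrist force passes 120 N, or if a joint passes its speed limit or range.

### The arm

A 7-joint arm with a two-finger parallel gripper is mounted at the origin on a cart in front of the work surface, level with it; the furniture and walls round the work are solid. World frame = base frame: x ahead of the robot, y to its left, z up, the work surface at z = 0. Lengths are in mm, angles in rad, forces in N, time in s.
With the tool pointing down it reaches from about 400 to 875 mm from the base axis. Payload 4.4 kg.
Tool frame: the origin (TCP) lies midway between the tips of the shut fingers; the grasp point (between the pads) lies 19 mm behind it; z points along the fingers, y is the direction in which the jaws open and shut (so a half turn about z gives the same grasp; the last joint's range is limited). The gripper opens to 85 mm and grips with 20 to 120 N. Pads are 22 mm wide; open, the fingers measure 114 mm over their backs; the gripper's body (76 mm by 85 mm) begins 54 mm behind the grasp point. The pads swing forward as they close: fully open they stand 13 mm farther back than shut.
Start: joints at [1.056, 0.628, 0.038, 1.517, -0.027, 0.996, -0.02], TCP at [282.053, -585.631, 231.313] pointing down, gripper open.
Joint ranges: [-3.06, 3.06], [-0.37, 2.12], [-1.25, 1.32], [0.18, 2.47], [-1.1, 4.24], [0.23, 1.98], [-2.94, 2.94]. Speed limits (rad/s): [2.57, 2.57, 3.14, 3.14, 3.14, 3.14, 3.14].

### API

Orientations are given as [roll, pitch, yaw] about the fixed x, y, z axes, in that order (R = Rz(yaw) Ry(pitch) Rx(roll)).
In Python, from cell import * gives the robot as it stands. The module is installed in compiled form; this text tells all that it offers.
- The arm moves only by the tool move_arm, never from a script. Its argument "series" is a list of rows, each a list of 2 entries, a list of its own where there are three numbers: the shift along the tool's x, y, z in m, then the turn about the tool's z in rad. In form: [[[x, y, z], yaw], ...]. A call has 1 to 5 rows; each row is the pose to reach, as a shift and turn from the pose measured when the call began, along the tool's axes at that moment; what a row does not reach only later rows make up. A row lasts 1/8 s, in which the tool goes at most 62.5 mm and 10.7 degrees, less where a joint would pass 70% of its speed; a pose out of reach is approached as far as the arm can. A call with a gripper value outside its range is refused whole. "claw" is the opening, from 0 (shut) to 1 (fully open), set as the call begins (left out, the last holds). The fingers move at their own pace and stop on an object; the grip force is fixed at half the most. Time passes only in rows, so rows that repeat a pose let the fingers close. It gives the time, the measured TCP pose, the force and the opening at its end, in the units of the state.
- read_state(): the state, without advancing time (a new reading comes with each control period).
- get_image(name): name is "scene" or "top" or "wrist"; returns the picture (480x640x3 uint8, blue, green, red); there is no depth.
- camera_model(name): a dict with "fov_y" (degrees; the focal length in pixels is half the picture's height over the tangent of half this angle, whatever the lens; pixels are square), "cx", "cy" (the principal point, pixels), "pose" (4x4, takes a point from camera to world coordinates); the wrist camera has in their place "tool_from_camera" (4x4, takes a point from camera to tool coordinates, whose origin is the TCP and whose axes are the flange's). Camera axes: x right, y down, z forward; pixel columns grow to the right and rows downward; lengths in mm; the calibration is good to about 2 mm. A picture is of the moment at which its call begins: read the wrist's pose just before it. camera_model takes no time and is no camera call.
- finish_job(): hands the job in, once; it reports no verdict.
The state is a dict: "clock": time; "qpos": joint angles; "qd": joint speeds; "tau": joint torques, N m; "eef_pos": TCP position; "tool_rot": TCP orientation; "force": force on the tool from outside, world axes, zero at the start; "torque": the same for the moment, N m; "width": finger opening in mm.
Only numpy, scipy, OpenCV 4.12 (cv2) and the standard library are available. Lean on these libraries where they do the work, as an engineer would, in place of code of your own. Each camera call takes 0.05 s, during which the arm holds its last target. There are 200 camera calls.

## Working session

There is one attempt and no reset: what is moved stays moved. The work goes in short steps, Python scripts to look and compute and a tool call to move; the robot and the scene stay as the last step left them, time stands still between calls to the robot, and variables do not carry over. Pictures are saved under pics/ and viewed, about 8 in all and at most 12, crops included, and the job is handed in when it is done.

Besides the shell and the picture viewer there is one more tool, called as a command line: name --argument value ..., lists and objects as JSON in quotes. move_arm: Moves the arm, as the interface text tells. Its arguments: {"type":"object","properties":{"series":{"type":"array"},"claw":{"type":"number"}},"required":["series"]}

```bash
mkdir -p pics; cat > h.py <<'E'
from cell import *
import numpy as np, cv2
from scipy.spatial.transform import Rotation as R
def cam(n,st=None):
    m=camera_model(n); f=240/np.tan(np.radians(m["fov_y"])/2)
    if n=="wrist":
        st=st or read_state(); T=np.eye(4); T[:3,:3]=R.from_euler('xyz',st["tool_rot"]).as_matrix(); T[:3,3]=st["eef_pos"]
        P=T@np.array(m["tool_from_camera"])
    else: P=np.array(m["pose"])
    return f,m["cx"],m["cy"],P
def ray(c,u,v):
    f,cx,cy,P=c; d=P[:3,:3]@np.array([(u-cx)/f,(v-cy)/f,1]); return P[:3,3],d
def onz(c,u,v,z):
    o,d=ray(c,u,v); return o+d*(z-o[2])/d[2]
def proj(c,p):
    f,cx,cy,P=c; q=P[:3,:3].T@(np.array(p)-P[:3,3]); return np.array([cx+f*q[0]/q[2],cy+f*q[1]/q[2]])
def tri(c1,p1,c2,p2):
    o1,d1=ray(c1,*p1);o2,d2=ray(c2,*p2)
    s=np.linalg.lstsq(np.stack([d1,-d2],1),o2-o1,rcond=None)[0]
    a=o1+d1*s[0];b=o2+d2*s[1];return (a+b)/2,np.linalg.norm(a-b)
def snap(n,fn):
    st=read_state(); im=get_image(n); cv2.imwrite("pics/"+fn+".png",im); return im,cam(n,st)
E
python3 - <<'E'
from h import *
np.set_printoptions(suppress=True,precision=3)
print(read_state())
for n in ["scene","top","wrist"]:
    im,c=snap(n,n+"0"); print(n,c)
E
```

```text
{'clock': 0.0, 'qpos': array([ 1.056,  0.629,  0.038,  1.518, -0.027,  0.996, -0.02 ]), 'qd': array([ 0.001, -0.   ,  0.   ,  0.   ,  0.001, -0.001, -0.001]), 'tau': array([ -0.   , -56.34 ,   1.226, -19.345,   0.011,   0.01 ,  -0.   ]), 'eef_pos': array([ 281.777, -585.046,  230.38 ]), 'tool_rot': array([-3.14 ,  0.   ,  0.449]), 'force': array([-0.403,  0.166,  0.556]), 'torque': array([0.023, 0.004, 0.035]), 'width': 85.36278635468084}
scene (np.float64(512.2938014805503), 319.6235045140426, 237.1832715001768, array([[  -0.8  ,   -0.23 ,    0.554, -173.974],
       [  -0.6  ,    0.339,   -0.725,  770.245],
       [  -0.021,   -0.912,   -0.409,  627.933],
       [   0.   ,    0.   ,    0.   ,    1.   ]]))
top (np.float64(623.6870011637433), 311.6051691931671, 238.71034446484043, array([[  -0.012,   -0.992,    0.127,  383.743],
       [  -1.   ,    0.013,    0.001, -188.338],
       [  -0.002,   -0.126,   -0.992, 1388.897],
       [   0.   ,    0.   ,    0.   ,    1.   ]]))
wrist (np.float64(359.2913955561573), 320.23659717256834, 234.96258549051547, array([[   0.433,   -0.856,   -0.281,  355.2  ],
       [  -0.901,   -0.412,   -0.134, -550.075],
       [  -0.001,    0.311,   -0.95 ,  373.229],
       [   0.   ,    0.   ,    0.   ,    1.   ]]))
```

View pics/scene0.png

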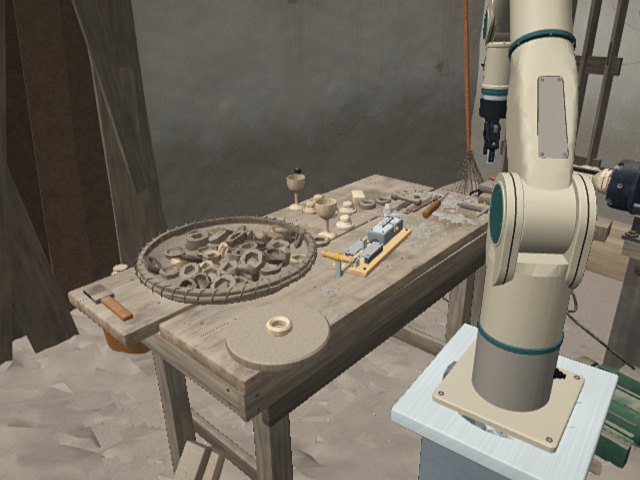

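View pics/top0.png

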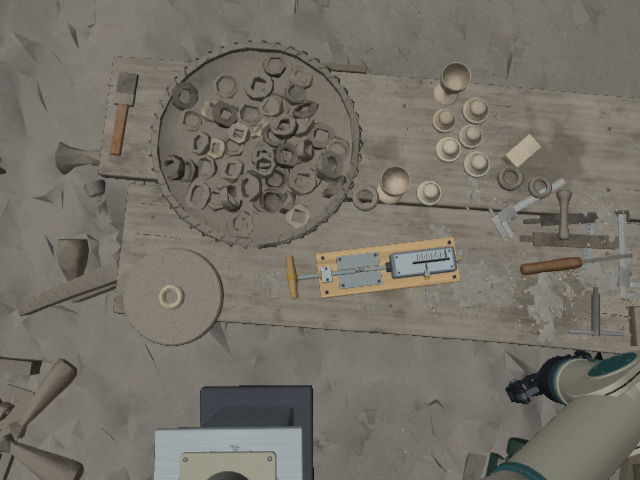

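Scene and top views: the ring on the round board is at top (171,296) and scene (279,325). The rig's handle is at top (292,277), with the deck at (360,271) and the balance at (425,262). Next I'll make an enlarged composite and rough positions.

```bash
python3 - <<'E'
from h import *
np.set_printoptions(suppress=True,precision=1)
t=cv2.imread("pics/top0.png");s=cv2.imread("pics/scene0.png")
a=cv2.resize(t[230:305,275:475],(800,300),interpolation=cv2.INTER_CUBIC)
b=cv2.resize(s[200:280,325:415],(338,300),interpolation=cv2.INTER_CUBIC)
d=cv2.resize(s[310:340,259:299],(400,300),interpolation=cv2.INTER_CUBIC)
out=np.zeros((600,800,3),np.uint8);out[:300]=a;out[300:,:338]=b;out[300:,400:]=d
cv2.imwrite("pics/comp.png",out)
T=cam("top");S=cam("scene")
# ring: bright pale pixels
def blob(im,x0,x1,y0,y1,th):
    h=cv2.cvtColor(im,cv2.COLOR_BGR2HSV)[y0:y1,x0:x1]
    m=((h[...,2]>th)&(h[...,1]>40)).astype(np.uint8)
    n,l,st,c=cv2.connectedComponentsWithStats(m)
    k=1+np.argmax(st[1:,4]); hull=cv2.convexHull(np.argwhere(l==k)[:,::-1].astype(np.int32))
    (cx,cy),ax,_=cv2.fitEllipse(hull) ; return cx+x0,cy+y0,st[k,4],ax
rt=blob(t,150,195,275,318,170);rs=blob(s,255,305,305,345,170);print(rt,rs)
print(tri(T,rt[:2],S,rs[:2]),onz(T,*rt[:2],36))
for p,z in [((292,277),74),((360,271),40),((425,262),54)]: print(onz(T,*p,z))
E
```

```text
Traceback (most recent call last):
cv2.error: OpenCV(4.12.0) /io/opencv/modules/imgproc/src/shapedescr.cpp:361: error: (-201:Incorrect size of input array) There should be at least 5 points to fit the ellipse in function 'fitEllipseNoDirect'
```

View pics/comp.png

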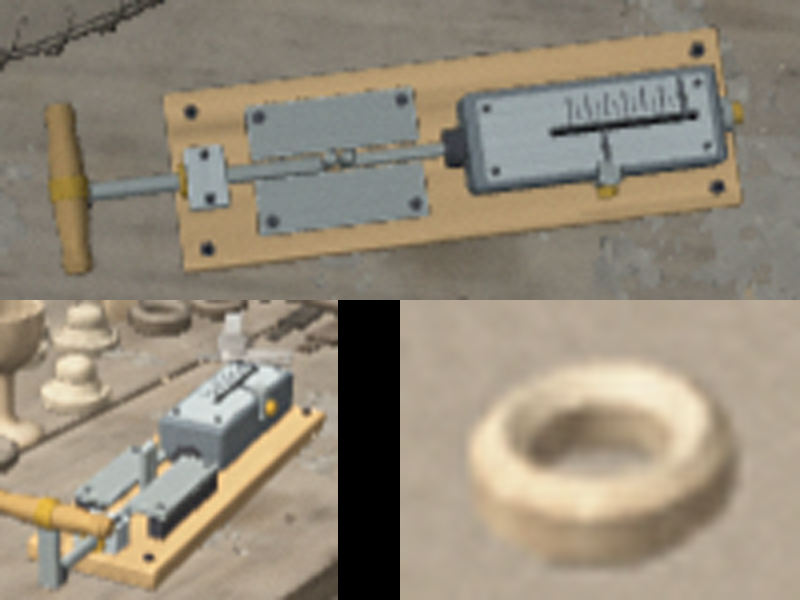

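The composite shows the pins at top px (360,269), the needle at about (446,254) and the index at about (426,266). The ring's top rim is centred at about scene (279.2,324.5).

```bash
python3 - <<'E'
from h import *
np.set_printoptions(suppress=True,precision=3)
T=cam("top");S=cam("scene")
t=cv2.imread("pics/top0.png")
h=cv2.cvtColor(t,cv2.COLOR_BGR2HSV)[278:314,153:190]
b=t[278:314,153:190].astype(int); 
print(b[18,:,:].max(1)); 
m=(h[...,2]>150).astype(np.uint8); ys,xs=np.nonzero(m);print(len(xs))
n,l,st,c=cv2.connectedComponentsWithStats(m);k=1+np.argmax(st[1:,4]);print(st[k])
x,y,w,hh=st[k][:4];rt=(153+x+(w-1)/2,278+y+(hh-1)/2);print(rt)
p,e=tri(T,rt,S,(279.2,324.5));print("ring top",p,e,onz(T,*rt,43))
u=lambda a,b:(275+a/4-.4,230+b/4-.4)
H=onz(T,*u(68,188),76);P=onz(T,*u(340,157),66);N=onz(T,*u(683,98),60);I=onz(T,*u(604,140),60)
print("handle",H,"pins",P,"needle",N,"idx",I)
d=P-H;print(np.linalg.norm(d[:2]),np.arctan2(d[1],d[0]))
H1=onz(T,*u(59,108),74);H2=onz(T,*u(77,268),74);print(H1,H2,np.linalg.norm(H1-H2))
# handle height: tri with scene
print(tri(T,u(68,188),S,(325+47/338*90,200+(512-300)/300*80)))
st=read_state();print(st['eef_pos'],st['tool_rot'])
E
```

```text
[131 134 134 133 129 135 168 175 153 120 116  94  93 125 130 132 129 132
 128 128 127 128 133 128 139 174 177 159 115 109  85  95 130 133 133 133
 130]
168
[  6   7  22  22 168]
(np.float64(169.5), np.float64(295.5))
ring top [434.765 119.93   36.659] 3.9194332681857977 [436.083 119.704  43.   ]
handle [ 471.276 -144.438   76.   ] pins [ 486.609 -288.727   66.   ] needle [ 516.4   -473.361   60.   ] idx [ 494.403 -430.312   60.   ]
145.10157992884487 -1.4649256620757254
[ 513.838 -139.958   74.   ] [ 429.325 -148.748   74.   ] 84.96914907998486
(array([ 471.411, -144.373,   73.634]), np.float64(0.052994441667559594))
[ 281.839 -585.196  230.606] [-3.14   0.     0.449]
```

move_arm --series '[[[0.297, -0.184, 0.0], 1.228], [[0.297, -0.184, 0.0], 1.228], [[0.297, -0.184, 0.0], 1.228], [[0.297, -0.184, 0.0], 1.228], [[0.297, -0.184, 0.0], 1.228]]' --claw 1

```text
clock: 0.78
eef_pos: [450.6, -320.1, 230.8]
tool_rot: [-3.141, 0.001, -0.495]
force: [0.8, -0.1, 0.4]
width: 85.4
```

```bash
python3 - <<'E'
from h import *
im,c=snap("wrist","w1"); np.save("w1.npy",np.array(list(c[:3])+list(c[3].ravel())))
for p in [(486,-289,40),(471,-144,74),(516,-473,60)]: print(proj(c,p))
E
```

```text
[274.5472816  189.46507724]
[142.68263306 284.95704001]
[453.47101023  50.89594888]
```

View pics/w1.png

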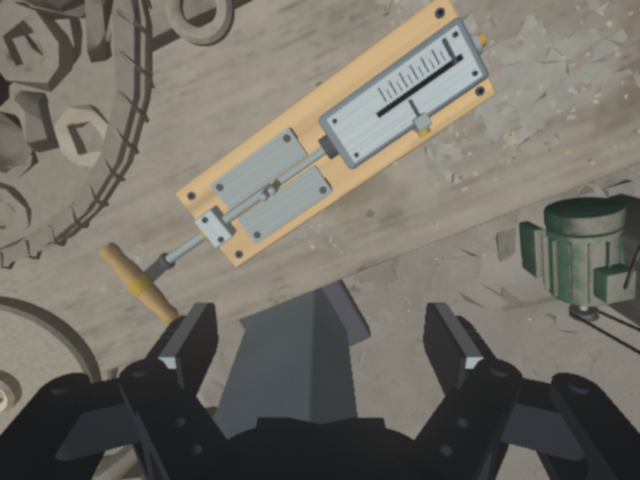

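move_arm --series '[[[-0.222, -0.38, 0.06], -2.172], [[-0.222, -0.38, 0.06], -2.172], [[-0.222, -0.38, 0.06], -2.172], [[-0.222, -0.38, 0.06], -2.172], [[-0.222, -0.38, 0.06], -2.172]]'

```text
clock: 1.45
eef_pos: [443.1, -10.2, 192.1]
tool_rot: [-3.14, -0.005, 0.455]
force: [1.0, 0.7, -0.3]
width: 85.4
```

Wrist view: pins at about (270,188), handle (137,285), needle (448,47), index tip (413,103). This matches the predictions to within a few pixels.

move_arm --series '[[[0.051, -0.12, 0.042], -1.222], [[0.051, -0.12, 0.042], -1.222], [[0.051, -0.12, 0.042], -1.222], [[0.051, -0.12, 0.042], -1.222], [[0.051, -0.12, 0.042], -1.222]]'

```text
clock: 2.08
eef_pos: [436.2, 120.4, 150.3]
tool_rot: [3.139, -0.004, 1.394]
force: [-1.4, -0.1, 0.3]
width: 85.5
```

```bash
python3 - <<'E'
from h import *
st=read_state();print(st)
im,c=snap("wrist","w2"); np.save("w2.npy",np.array(list(c[:3])+list(c[3].ravel())))
print(proj(c,(436,120,43)))
E
```

```text
{'clock': 2.075, 'qpos': array([-0.15453677,  0.49079622, -0.24462649,  2.13160562,  0.22069428,
        0.53813471, -0.73761298]), 'qd': array([ 0.32090735,  0.02654338, -0.43466172, -0.00782162,  0.3934267 ,
        0.05173483,  1.07756637]), 'tau': array([ -2.03214772, -41.04796529,  -0.94544437, -11.70645565,
        -0.41866813,  -0.10029014,  -1.13886718]), 'eef_pos': array([436.19210947, 120.40071744, 150.32414262]), 'tool_rot': array([ 3.13900652, -0.00388168,  1.39425508]), 'force': array([-1.35695391, -0.12881498,  0.32802626]), 'torque': array([-0.06296938, -0.04580776, -0.02593085]), 'width': 85.4920334023786}
[318.02786325 234.42339432]
```

View pics/w2.png

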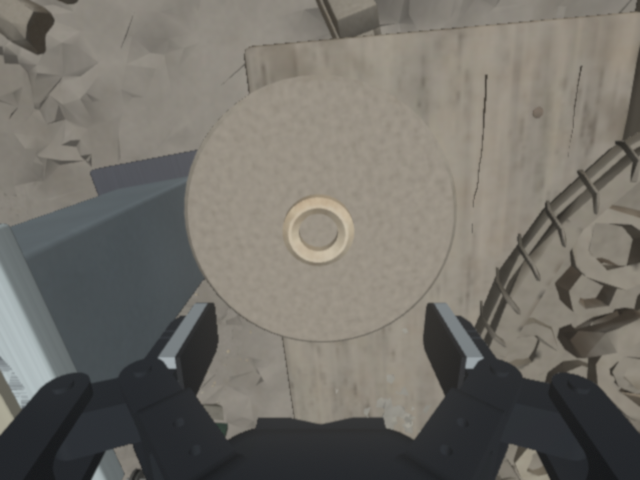

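The ring is centred at about (320,230), with nothing else near it. I'll settle the arm, fit the ring at this height, descend part-way and fit again.

move_arm --series '[[[0.0, 0.0, 0.05], -0.28], [[0.0, 0.0, 0.05], -0.28], [[0.0, 0.0, 0.05], -0.28]]'

```text
clock: 2.5
eef_pos: [436.3, 120.0, 99.9]
tool_rot: [3.139, -0.003, 1.676]
force: [0.3, 0.3, -0.2]
width: 85.5
```

```bash
cat >> h.py <<'E'
def ringfit(im,c,z,guess):
    f,cx,cy,P=c; u,v=proj(c,guess); r=int(45*f/(P[2,3]-z)); u0,v0=max(int(u-r),0),max(int(v-r),0)
    s=im[v0:int(v+r),u0:int(u+r)]
    lab=cv2.cvtColor(s,cv2.COLOR_BGR2LAB)[...,2]; t,m=cv2.threshold(lab,0,255,cv2.THRESH_OTSU)
    cs,_=cv2.findContours(m,cv2.RETR_EXTERNAL,cv2.CHAIN_APPROX_NONE); k=max(cs,key=cv2.contourArea)
    e=cv2.fitEllipse(cv2.convexHull(k)); p=(e[0][0]+u0,e[0][1]+v0); return p,e[1],t
def load(n):
    a=np.load(n);return a[0],a[1],a[2],a[3:].reshape(4,4)
E
python3 - <<'E'
from h import *
np.set_printoptions(suppress=True,precision=2)
st=read_state();print(st['eef_pos'],st['tool_rot'])
im,c=snap("wrist","w3")
g=(436,120,35)
c2=load("w2.npy");p2,a2,t=ringfit(cv2.imread("pics/w2.png"),c2,35,g)
p3,a3,t3=ringfit(im,c,35,g)
print(p2,a2,t,p3,a3,t3)
print(tri(c2,p2,c,p3)); 
for z in (30,36,43): print(onz(c2,*p2,z),onz(c,*p3,z), a3[1]/c[0]*(c[3][2,3]-z))
x=im.copy();cv2.circle(x,tuple(int(round(q)) for q in p3),3,(0,0,255),-1);cv2.imwrite("pics/w3m.png",x)
E
```

```text
[436.29 120.03  99.86] [ 3.14 -0.    1.68]
(318.0429344177246, 229.1286277770996) (70.05388641357422, 72.05028533935547) 137.0 (317.59606170654297, 251.63389587402344) (84.5704345703125, 87.61314392089844) 137.0
(array([436.11, 120.82,  32.62]), np.float64(0.1059027293604343))
[435.99 120.08  30.  ] [436.17 119.79  30.  ] 51.90077595128956
[436.33 121.88  36.  ] [435.96 122.05  36.  ] 50.43767700144781
[436.73 123.99  43.  ] [435.72 124.67  43.  ] 48.730728226632436
```

View pics/w3m.png

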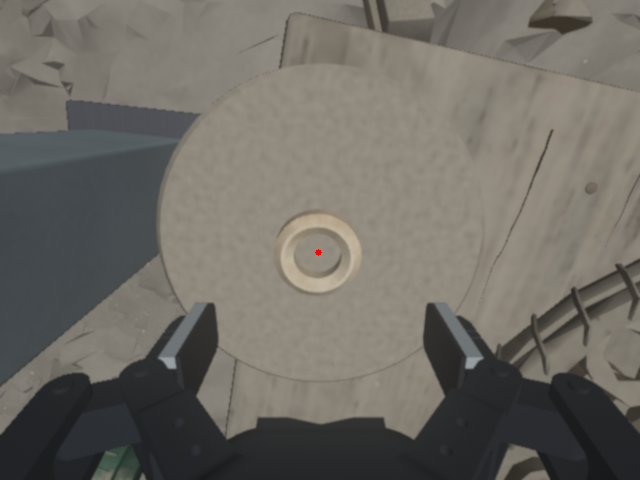

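move_arm --series '[[[0.001, 0.0, 0.05], 0], [[0.001, 0.0, 0.075], 0], [[0.001, 0.0, 0.079], 0], [[0.001, 0.0, 0.079], 0]]' --claw 0.72

```text
clock: 3.05
eef_pos: [437.3, 121.5, 21.5]
tool_rot: [3.137, -0.003, 1.673]
force: [0.6, 1.1, 0.4]
width: 61.7
```

move_arm --series '[[[0, 0, 0], 0], [[0, 0, 0], 0], [[0, 0, 0], 0], [[0, 0, 0], 0]]' --claw 0.6

```text
clock: 3.55
eef_pos: [437.8, 121.6, 22.3]
tool_rot: [3.136, -0.003, 1.673]
force: [-1.3, -0.2, 6.7]
width: 51.9
```

```bash
python3 - <<'E'
from h import *
st=read_state();print(st)
E
```

```text
{'clock': 3.55, 'qpos': array([-0.19440179,  0.74951419, -0.20033384,  2.20279169,  0.61341343,
        0.23427392, -0.83968434]), 'qd': array([ 0.00144795, -0.00048763,  0.00247492,  0.00115042, -0.00026467,
       -0.0001499 , -0.00053755]), 'tau': array([-3.13534238e-02, -4.43811893e+01, -1.54159237e+00, -4.73795146e+00,
        9.82509856e-02, -3.20538925e-01,  3.60785681e-02]), 'eef_pos': array([437.81871612, 121.6066425 ,  22.28049479]), 'tool_rot': array([ 3.13567581, -0.00346211,  1.67263172]), 'force': array([-1.34462494, -0.23868737,  6.7179824 ]), 'torque': array([-0.05228786,  0.27002567, -0.06605378]), 'width': 51.88871137995641}
```

move_arm --series '[[[0, 0, -0.005], 0], [[0, 0, -0.015], 0], [[0, 0, -0.03], 0], [[0, 0, -0.03], 0]]'

```text
clock: 4.05
eef_pos: [438.6, 121.7, 53.4]
tool_rot: [3.133, -0.004, 1.672]
force: [-0.4, -0.2, -1.2]
width: 51.7
```

```bash
python3 - <<'E'
from h import *
st=read_state();print(st['eef_pos'],st['force'],st['width'])
im,c=snap("wrist","w4")
E
```

```text
[438.56515501 121.69724709  53.44491716] [-0.38337476 -0.18112452 -1.15392546] 51.739013147026704
```

View pics/w4.png

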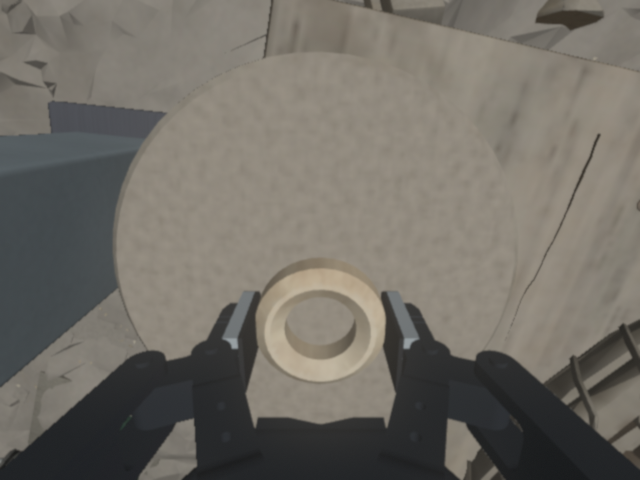

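The ring is held between the pads, with its top rim centred at about (321,322). Next I'll check its offset and tilt in the tool frame and refine the nest from two views.

```bash
python3 - <<'E'
from h import *
np.set_printoptions(suppress=True,precision=2)
im=cv2.imread("pics/w4.png"); c=cam("wrist"); st=read_state()
Rm=R.from_euler('xyz',st['tool_rot']).as_matrix(); tcp=st['eef_pos']
s=im[250:400,240:400]; lab=cv2.cvtColor(s,cv2.COLOR_BGR2LAB)[...,2]; t,m=cv2.threshold(lab,0,255,cv2.THRESH_OTSU)
cs,h=cv2.findContours(m,cv2.RETR_CCOMP,cv2.CHAIN_APPROX_NONE)
k=max(cs,key=cv2.contourArea);print("outline bbox",cv2.boundingRect(k)+np.array([240,250,0,0]) if 0 else [a+b for a,b in zip(cv2.boundingRect(k),(240,250,0,0))])
for q,hh in zip(cs,h[0]):
    if hh[3]>=0 and cv2.contourArea(q)>300:
        e=cv2.fitEllipse(q); print("hole",e[0][0]+240,e[0][1]+250,e[1]); 
a=np.linspace(0,2*np.pi,73)
for dx in (-2,0,2):
  for dz in (0,2): 
    def circ(r,z): return np.array([proj(c,tcp+Rm@np.array([dx+r*np.cos(x),r*np.sin(x),-z])) for x in a])
    A=np.vstack([circ(27,9.5+dz),circ(24,dz),circ(24,19+dz)]); B=circ(23,19+dz)
    print(dx,dz,"outline y",A[:,1].min(),A[:,1].max(),"x",A[:,0].min(),A[:,0].max(),"topcentre",proj(c,tcp+Rm@np.array([dx,0,-19-dz])))
T=cam("top");c1=load("w1.npy")
u=lambda a,b:(275+a/4-.4,230+b/4-.4)
for n,pt,pw in [("pins",(340,157),(270,188)),("needle",(683,98),(448,47)),("idx",(604,138),(413,103)),("handle",(68,188),(137,285))]:
    print(n,tri(T,u(*pt),c1,pw))
E
python3 - <<'E'
import cv2,numpy as np
w=cv2.imread("pics/w1.png");t=cv2.imread("pics/top0.png")
a=cv2.resize(w[150:230,230:330],(500,400),interpolation=cv2.INTER_CUBIC)
b=cv2.resize(t[255:285,342:380],(380,300),interpolation=cv2.INTER_CUBIC)
o=np.zeros((400,800,3),np.uint8);o[:,:500]=a;o[:300,500:]=b[:,:300]
cv2.imwrite("pics/nest.png",o)
E
```

```text
outline bbox [256, 258, 130, 124]
hole 323.108642578125 322.31665802001953 (51.6656379699707, 73.0510482788086)
-2 0 outline y 260.69722587313015 384.04670926192614 x 253.41278184574674 380.9492249610462 topcentre [317.03 334.65]
-2 2 outline y 262.4946017252809 387.45599221906514 x 252.56793636767281 381.7238116204345 topcentre [316.99 337.57]
0 0 outline y 256.3455436387178 380.11842788245724 x 253.13271507509023 381.1963727552463 topcentre [317.02 330.3 ]
0 2 outline y 258.0956769934443 383.4917001608825 x 252.28076089685098 381.9773530313914 topcentre [316.98 333.18]
2 0 outline y 251.9582722694505 376.15735849673496 x 252.85032300184255 381.44557217603915 topcentre [317.   325.91]
2 2 outline y 253.6603230671026 379.49389353337585 x 251.99117056940105 382.233026091004 topcentre [316.96 328.74]
pins (array([ 489.05, -289.1 ,   50.98]), np.float64(2.9632819820175573))
needle (array([ 519.85, -479.89,   31.78]), np.float64(1.5521135414787643))
idx (array([ 495.65, -430.58,   56.72]), np.float64(0.7470855793588362))
handle (array([ 472.71, -144.  ,   79.47]), np.float64(3.4955402301385856))
```

View pics/nest.png

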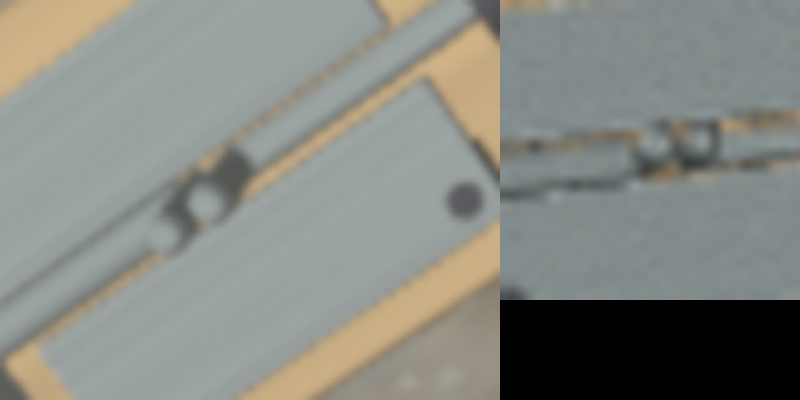

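move_arm --series '[[[0.0, 0.0, -0.03], 0], [[-0.025, 0.0, -0.062], 0], [[-0.065, 0.001, -0.062], 0], [[-0.11, 0.002, -0.062], 0], [[-0.155, 0.003, -0.062], 0]]'

```text
clock: 4.72
eef_pos: [456.3, -34.0, 114.0]
tool_rot: [3.134, -0.004, 1.672]
force: [0.4, 0.4, 0.7]
width: 51.7
```

move_arm --series '[[[-0.045, 0.001, 0], 0], [[-0.09, 0.001, 0], 0], [[-0.135, 0.002, 0], 0], [[-0.18, 0.003, 0], 0], [[-0.22, 0.003, 0], 0]]'

```text
clock: 5.35
eef_pos: [481.3, -254.4, 112.5]
tool_rot: [3.135, -0.004, 1.671]
force: [0.4, -0.1, -0.6]
width: 51.6
```

move_arm --series '[[[-0.04, 0.001, 0], 0], [[-0.07, 0.002, 0], 0], [[-0.08, 0.002, 0], 0], [[-0.08, 0.002, 0], 0], [[-0.08, 0.002, 0], 0]]'

```text
clock: 5.98
eef_pos: [491.4, -331.7, 112.0]
tool_rot: [3.135, -0.006, 1.674]
force: [0.6, -0.0, -0.6]
width: 52.0
```

```bash
python3 - <<'E'
from h import *
np.set_printoptions(suppress=True,precision=2)
st=read_state();print(st['eef_pos'],st['tool_rot'],st['qd'])
im,c=snap("wrist","w5"); np.save("w5.npy",np.array(list(c[:3])+list(c[3].ravel())))
print(proj(c,(486.6,-288.7,66)),proj(c,(486.6,-288.7,40)))
cv2.imwrite("pics/w5c.png",cv2.resize(im[100:400,160:480],(640,600),interpolation=cv2.INTER_CUBIC))
E
```

```text
[ 491.42 -331.71  112.02] [ 3.14 -0.01  1.67] [-0.   -0.01  0.   -0.    0.    0.    0.  ]
[316.44 191.03] [316.58 182.81]
```

View pics/w5c.png

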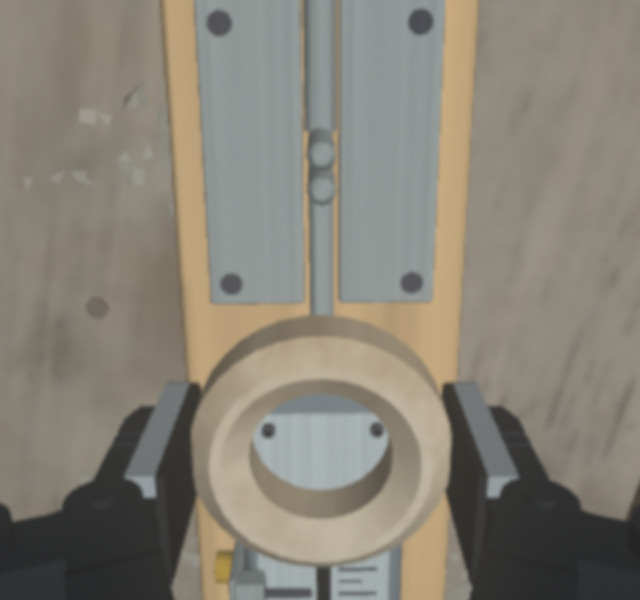

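Pin tops are at crop (321,152) and (321,188), i.e. full-frame (320.2,175.8) and (320.2,193.8). The deck slot runs straight up the image, so the yaw is right.

```bash
python3 - <<'E'
from h import *
np.set_printoptions(suppress=True,precision=2)
c=load("w5.npy");T=cam("top");st=read_state()
Rm=R.from_euler('xyz',st['tool_rot']).as_matrix()
pa=(320.2,175.8);pb=(320.2,193.8)
for z in (62,66): print(z,[Rm.T@(onz(c,*p,z)-st['eef_pos']) for p in (pa,pb)])
pm=(320.2,184.8)
for tp in ((359.0,268.7),(359.5,269)): print(tri(T,tp,c,pm))
# deck corners in w5 : near edge corners crop (211,302),(432,300)
for z in (40,): print([Rm.T@(onz(c,160+x/2-.25,100+y/2-.25,z)-st['eef_pos']) for x,y in ((211,302),(432,300))])
E
```

```text
62 [array([50.65,  1.24, 50.46]), array([40.86,  1.23, 50.4 ])]
66 [array([51.27,  1.24, 46.46]), array([41.69,  1.23, 46.41])]
(array([ 488.8 , -289.23,   42.5 ]), np.float64(0.05538101344629496))
(array([ 489.05, -291.18,   31.16]), np.float64(0.1275275979791485))
[array([ -0.36, -33.83,  71.96]), array([ 0.07, 36.67, 72.41])]
```

move_arm --series '[[[0.03, 0, 0], 0], [[0.046, 0, 0.015], 0], [[0.046, 0, 0.03], 0], [[0.046, 0, 0.032], 0], [[0.046, 0, 0.032], 0]]'

```text
clock: 6.65
eef_pos: [487.0, -286.7, 80.2]
tool_rot: [3.135, -0.005, 1.673]
force: [-0.1, -0.4, 0.2]
width: 52.3
```

```bash
python3 - <<'E'
from h import *
np.set_printoptions(suppress=True,precision=2)
st=read_state();print(st['eef_pos'],st['tool_rot'],st['force'])
c5=load("w5.npy");
T=R.from_euler('xyz',[3.135,-.006,1.674]).as_matrix();n=np.array([491.42,-331.71,112.02])+T@np.array([46.5,1.3,46])
print(n,R.from_euler('xyz',st['tool_rot']).as_matrix().T@(n-st['eef_pos']))
im,c=snap("wrist","w6")
cv2.imwrite("pics/w6c.png",cv2.resize(im[100:400,160:480],(640,600),interpolation=cv2.INTER_CUBIC))
E
```

```text
[ 486.99 -286.69   80.25] [ 3.14 -0.01  1.67] [-0.08 -0.41  0.16]
[ 488.2  -285.02   66.31] [ 1.47  1.29 13.95]
```

View pics/w6c.png

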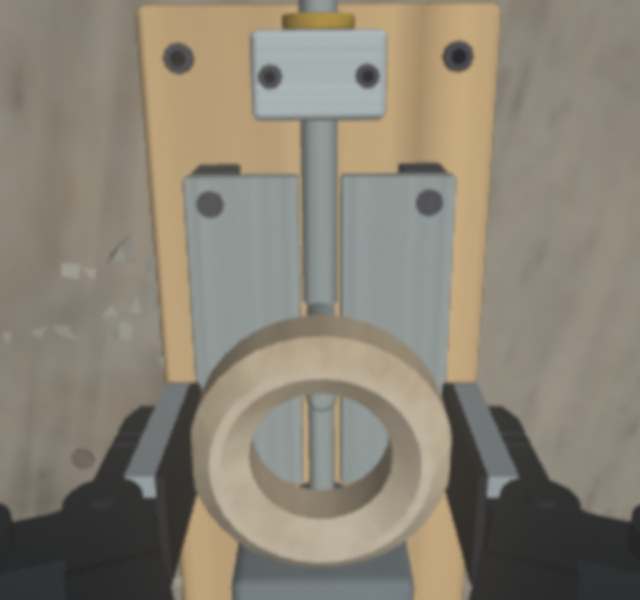

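The ring is 1.3 mm short of the nest along the tool's x axis. I'll correct that and descend gently.

move_arm --series '[[[0.0015, 0, 0.005], 0], [[0.0015, 0, 0.015], 0], [[0.0015, 0, 0.023], 0], [[0.0015, 0, 0.03], 0], [[0.0015, 0, 0.032], 0]]'

```text
clock: 7.32
eef_pos: [486.9, -284.8, 47.8]
tool_rot: [3.136, -0.006, 1.673]
force: [-0.5, 0.5, 0.1]
width: 51.3
```

move_arm --series '[[[0, 0, 0.004], 0], [[0, 0, 0.007], 0], [[0, 0, 0.009], 0], [[0, 0, 0.009], 0]]'

```text
clock: 7.82
eef_pos: [486.9, -284.7, 38.8]
tool_rot: [3.136, -0.006, 1.673]
force: [-0.6, -0.1, -1.0]
width: 52.2
```

move_arm --series '[[[0, 0, 0.001], 0], [[0, 0, 0.002], 0], [[0, 0, 0.002], 0]]'

```text
clock: 8.2
eef_pos: [487.1, -284.9, 38.3]
tool_rot: [3.136, -0.004, 1.673]
force: [-2.4, 0.2, 12.2]
width: 52.2
```

Contact came at the expected height, with a 12 N upward force, so the ring is on the deck. I'll release by opening wide with a slight lift.

move_arm --series '[[[0, 0, -0.001], 0], [[0, 0, -0.001], 0], [[0, 0, -0.001], 0]]' --claw 0.75

```text
clock: 8.57
eef_pos: [487.0, -284.9, 39.1]
tool_rot: [3.136, -0.004, 1.673]
force: [-0.2, 0.2, -0.4]
width: 64.3
```

move_arm --series '[[[0, 0, -0.03], 0], [[0, 0, -0.07], 0], [[-0.02, 0, -0.1], 0], [[-0.04, 0, -0.1], 0], [[-0.04, 0, -0.1], 0]]' --claw 1

```text
clock: 9.2
eef_pos: [489.5, -327.2, 137.8]
tool_rot: [3.137, -0.004, 1.669]
force: [-0.6, 1.4, -0.2]
width: 85.6
```

```bash
python3 - <<'E'
from h import *
np.set_printoptions(suppress=True,precision=2)
st=read_state();print(st['eef_pos'],st['tool_rot'],st['force'],st['qd'])
im,c=snap("wrist","w7"); np.save("w7.npy",np.array(list(c[:3])+list(c[3].ravel())))
cv2.imwrite("pics/w7.png",im)
E
```

```text
[ 489.46 -327.18  137.79] [ 3.14 -0.    1.67] [-0.63  1.42 -0.23] [-0.02  0.01 -0.02  0.05 -0.02 -0.   -0.01]
```

View pics/w7.png

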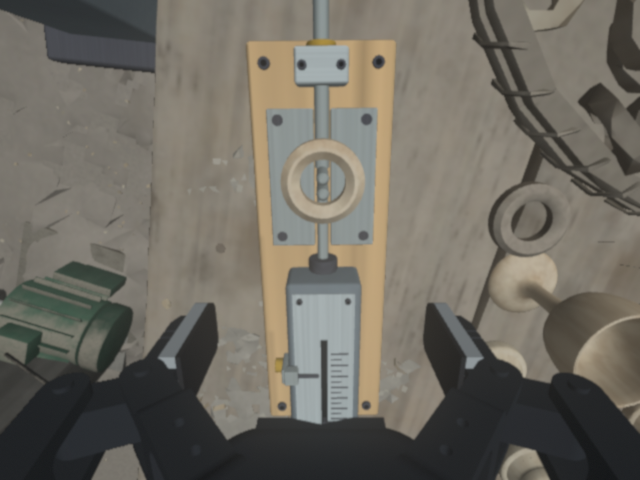

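The ring lies flat over both pins, at (322,180), and the fingers are clear. That's 11 pictures viewed, so from here I'll measure numerically and keep the last view for the end. Next I'll put the wrist camera over the balance to measure the rest distance from needle to index.

move_arm --series '[[[-0.05, 0, 0], 0], [[-0.09, 0, 0], 0], [[-0.09, 0, 0], 0], [[-0.09, 0, 0], 0]]'

```text
clock: 9.75
eef_pos: [498.2, -412.4, 135.6]
tool_rot: [3.139, -0.009, 1.673]
force: [0.2, -0.5, -0.7]
width: 85.7
```

```bash
python3 - <<'E'
from h import *
np.set_printoptions(suppress=True,precision=2,linewidth=200)
st=read_state();print(st['eef_pos'],st['tool_rot'],st['qd'])
im,c=snap("wrist","w8"); np.save("w8.npy",np.array(list(c[:3])+list(c[3].ravel())))
g=cv2.cvtColor(im,cv2.COLOR_BGR2GRAY)
v=proj(c,(494,-430,60)); print("idx",v,"needle",proj(c,(512,-474,60)),"pins",proj(c,(488,-285,40)))
u=int(v[0]);vv=int(v[1])
print(u-26,vv-20)
for y in range(vv-24,vv+80,2): print(y,' '.join('%3d'%a for a in g[y,u-22:u+42:2]))
E
```

```text
[ 498.18 -412.43  135.56] [ 3.14 -0.01  1.67] [-0.01 -0.01 -0.01  0.01  0.   -0.    0.  ]
idx [308.96 273.13] needle [328.78 333.04] pins [322.24  34.51]
282 253
249 100 114 135 165 166 168 171 167 165 168 167 168 170 169 168 168 166 126  64  63  68 129 168 168 168 170 170 170 170 167 167 168
251 100 114 134 165 166 168 170 167 165 168 167 168 171 169 168 168 166 126  64  63  67 130 167 164 164 166 166 166 166 166 168 168
253  99 114 134 165 166 168 170 167 165 168 166 168 170 170 168 168 166 126  64  63  67 130 165 140 129 130 130 132 133 157 168 168
255  98 112 134 165 166 168 170 167 165 168 167 167 171 169 168 168 166 129  64  63  67 130 167 164 164 166 165 165 165 165 167 167
257  98 112 132 164 166 168 170 167 164 168 167 167 170 169 168 168 167 143  65  63  68 130 168 168 169 170 170 170 170 166 168 168
259  98 111 128 162 165 167 169 167 164 168 167 167 170 169 168 168 167 145  65  62  67 130 166 145 139 140 141 142 140 138 139 139
261 106 111 116 130 143 164 169 167 165 168 167 167 170 168 168 168 167 144  64  63  67 130 166 144 140 141 141 141 140 138 139 139
263 116 117 11
[... 5225 characters left out ...]
 170 167 168 171 171 169 168 162 114  84
343 132 100  98 114 149 167 158 140 149 162 164 166 165 163 166 168 163 161 160 158 159 160 160 158 159 162 161 160 158 156 149 142
345 131 111  99 112 122 125 125 125 125 125 125 126 125 126 126 127 125 124 124 124 124 124 125 124 125 125 125 125 124 124 124 125
347 129 124 107 108 111 110 111 111 111 111 111 111 111 110 111 111 111 111 111 110 111 111 110 110 111 111 112 111 111 110 111 111
349 131 132 132 124 121 121 120 121 120 118 118 118 113 117 119 109 112 115 119 122 123 122 119 114 116 115 116 116 116 116 115 114
351 135 141 142 140 138 138 139 138 137 137 136 135 127 127 127 120 111 125 134 140 140 138 130 129 129 128 129 129 129 128 128 128
```

```bash
python3 - <<'E'
from h import *
im=cv2.imread("pics/w8.png");g=cv2.cvtColor(im,cv2.COLOR_BGR2GRAY).astype(float);c=load("w8.npy")
def cen(x0,x1,y0,y1,sgn):
    p=g[y0:y1,x0:x1].mean(1);b=np.linspace(p[0],p[-1],len(p));w=np.clip(sgn*(p-b),0,None);return (w*np.arange(y0,y1)).sum()/w.sum()
yi=cen(300,316,264,279,-1);yn=cen(324,328,322,334,1);print(yi,yn)
a=onz(c,323,yi,60);b=onz(c,323,yn,60);d=a-b;print(a,b,np.linalg.norm(d),np.arctan2(-d[1],-d[0]))
E
```

```text
270.6350388928175 328.2412790697675
[ 503.06480285 -427.28848326   60.        ] [ 507.57361928 -470.58035046   60.        ] 43.526028893944 -1.4670211948544678
```

move_arm --series '[[[0.272, 0.002, 0], 1.569], [[0.272, 0.002, 0], 1.569], [[0.272, 0.002, 0], 1.569], [[0.272, 0.002, 0], 1.569], [[0.272, 0.002, 0], 1.569]]'

```text
clock: 10.42
eef_pos: [471.3, -135.3, 138.7]
tool_rot: [-3.134, -0.007, 0.735]
force: [0.8, -0.7, -0.2]
width: 85.3
```

move_arm --series '[[[-0.003, 0.005, 0], 0.631], [[-0.003, 0.005, 0], 0.631], [[-0.003, 0.005, 0], 0.631], [[-0.003, 0.005, 0], 0.631], [[-0.003, 0.005, 0], 0.631]]'

```text
clock: 11.05
eef_pos: [471.9, -139.3, 138.7]
tool_rot: [-3.131, -0.001, 0.108]
force: [0.4, -0.7, 0.7]
width: 85.3
```

```bash
python3 - <<'E'
from h import *
np.set_printoptions(suppress=True,precision=2)
st=read_state();print(st['eef_pos'],st['tool_rot'],st['qpos'])
im,c=snap("wrist","w9"); np.save("w9.npy",np.array(list(c[:3])+list(c[3].ravel())))
print(proj(c,(472.4,-141.3,74)))
hsv=cv2.cvtColor(im,cv2.COLOR_BGR2HSV);m=((hsv[...,1]>90)&(hsv[...,2]>110)).astype(np.uint8)
n,l,s,cc=cv2.connectedComponentsWithStats(m)
for k in np.argsort(-s[1:,4])[:5]+1:
    r=cv2.minAreaRect(np.argwhere(l==k)[:,::-1].astype(np.int32)); print(s[k],r,onz(c,*r[0],74))
E
```

```text
[ 471.87 -139.28  138.71] [-3.13 -0.    0.11] [ 0.31  0.55 -0.11  2.04  0.08  0.56 -1.31]
[325.4 255.2]
[ 403  163  237   61 5825] ((521.0, 193.0), (60.0, 236.0), 90.0) [ 523.53 -250.07   74.  ]
[ 311  183   33  140 3305] ((327.0, 252.5), (32.0, 139.0), 0.0) [ 474.28 -142.08   74.  ]
[587 240  53  46 955] ((612.9999389648438, 262.5), (51.99999237060547, 44.99999237060547), -0.0) [ 487.27 -318.28   74.  ]
[404 219  11  27 185] ((409.0, 232.0), (26.0, 10.0), 90.0) [ 492.92 -189.83   74.  ]
[448 242  12   4  15] ((453.4230651855469, 244.38461303710938), (10.78638744354248, 2.941741943359375), 11.309932708740234) [ 488.08 -218.15   74.  ]
```

move_arm --series '[[[0.001, 0.002, 0.03], 0], [[0.001, 0.002, 0.06], 0], [[0.001, 0.002, 0.08], 0], [[0.001, 0.002, 0.084], 0], [[0.001, 0.002, 0.084], 0]]' --claw 0.6

```text
clock: 11.72
eef_pos: [473.3, -140.3, 54.9]
tool_rot: [-3.131, -0.001, 0.109]
force: [-0.4, 0.6, -0.1]
width: 51.3
```

move_arm --series '[[[0, 0, 0], 0], [[0, 0, 0], 0], [[0, 0, 0], 0], [[0, 0, 0], 0], [[0, 0, 0], 0]]' --claw 0

```text
clock: 12.35
eef_pos: [473.9, -140.5, 55.9]
tool_rot: [-3.131, -0.003, 0.109]
force: [-1.1, -0.4, 4.8]
width: 16.3
```

```bash
cat >> h.py <<'E'
def needle_top(n=1,fn=None):
    T=cam("top"); A=np.array([503.06,-427.29,60.]);ax=np.array([np.cos(-1.467),np.sin(-1.467),0]);ay=np.array([-ax[1],ax[0],0])
    im=np.mean([get_image("top").astype(float) for _ in range(n)],0)
    if fn: cv2.imwrite(fn,im.astype(np.uint8))
    return im,T,A,ax,ay
def profiles(im,T,A,ax,ay,xs,ys):
    g=im.mean(2).astype(np.float32)
    pts=np.array([[proj(T,A+ax*x+ay*y) for x in xs] for y in ys],np.float32)
    return cv2.remap(g,pts[...,0],pts[...,1],cv2.INTER_CUBIC)
E
python3 - <<'E'
from h import *
np.set_printoptions(suppress=True,precision=2,linewidth=220)
st=read_state();print(st)
im,T,A,ax,ay=needle_top(4,"pics/top_rest.png")
ys=np.arange(-20,22,2);xs=np.arange(-12,60,2.)
P=profiles(im,T,A,ax,ay,xs,ys)
print("     ",' '.join('%3d'%x for x in xs))
for y,r in zip(ys,P): print('%4d '%y,' '.join('%3d'%a for a in r))
E
```

```text
{'clock': 12.35, 'qpos': array([ 0.29,  0.7 , -0.08,  2.08,  0.11,  0.36, -1.33]), 'qd': array([-0.,  0.,  0., -0.,  0.,  0.,  0.]), 'tau': array([ -0.08, -46.26,  -0.33,  -7.81,  -0.04,  -0.19,  -0.01]), 'eef_pos': array([ 473.9 , -140.55,   55.94]), 'tool_rot': array([-3.13, -0.  ,  0.11]), 'force': array([-1.12, -0.37,  4.84]), 'torque': array([-0.05,  0.12, -0.03]), 'width': 16.324926793953416}
      -12 -10  -8  -6  -4  -2   0   2   4   6   8  10  12  14  16  18  20  22  24  26  28  30  32  34  36  38  40  42  44  46  48  50  52  54  56  58
 -20  164 163 162 165 145 136 137 106 124 160 163 165 162 162 161 162 163 164 164 164 165 164 164 163 164 166 167 168 167 166 166 167 168 141 113 147
 -18  162 161 160 160 159 164 148  84 108 157 160 160 162 162 162 162 161 161 161 161 162 161 163 163 163 163 163 164 163 163 164 167 162 123  75  96
 -16  159 160 159 158 159 160 147  85 101 150 161 160 160 160 159 159 159 160 161 161 161 160 160 160 161 160 160 160 162 163 163 163 162 155 133 135
 -14  161 161 160 160 160 159 129  74 105 150 162 160 160 160 160 162 162 161 162 162 162 161 161 
[... 1901 characters left out ...]
 143 160 148 131 149 150 154 140 118 163 160 156 158 116 150 163 168 130  79 104 159 161 157 154 160
  14  142 161 164 144 124 160 160 161 161 120 150 161 165 136 125 148 161 165 145  99 157 160 161 147 119 145 159 164 140  93 106 167 157 125 107 145
  16  152 161 162 155 136 160 161 161 162 137 152 160 164 146 140 158 161 161 155 115 155 162 164 146 136 150 160 165 146 100 105 164 161 112  66 112
  18  161 163 161 161 156 161 161 161 161 161 163 162 162 159 158 162 161 161 162 151 160 162 163 158 156 160 162 166 152 100 121 160 164 153 116 147
  20  143 147 143 143 143 144 142 144 146 147 148 146 145 143 146 143 138 146 151 151 145 143 146 147 144 143 151 157 149 110 131 148 147 148 143 151
```

Handle gripped. From the top view and the graduations, the rest distance is about 44.5 mm. I'll pull 35 mm, then measure.

move_arm --series '[[[0, -0.005, 0], 0], [[0, -0.012, 0], 0], [[0, -0.02, 0], 0], [[0, -0.028, 0], 0], [[0, -0.035, 0], 0]]'

```text
clock: 13.18
eef_pos: [470.3, -107.4, 56.1]
tool_rot: [-3.134, -0.004, 0.107]
force: [1.6, -10.6, -10.5]
width: 16.5
```

move_arm --series '[[[0, -0.001, 0], 0], [[0, -0.001, 0], 0]]'

```text
clock: 13.42
eef_pos: [470.4, -108.2, 56.0]
tool_rot: [-3.136, -0.004, 0.106]
force: [0.6, -7.9, -6.2]
width: 16.3
```

```bash
cat > n.py <<'E'
from h import *
import sys
np.set_printoptions(suppress=True,precision=2,linewidth=220)
st=read_state(); ax=np.array([np.cos(-1.467),np.sin(-1.467),0])
print("t",st['clock'],st['eef_pos'],"pull",-(st['eef_pos']-[473.9,-140.55,55.9])@ax,"Fpull",st['force']@ax,st['force'],st['width'])
im,T,A,ax,ay=needle_top(4,"pics/"+sys.argv[1]+".png")
r=cv2.imread("pics/top_rest.png").astype(float)
xs=np.arange(-14,60,.5)
def mk(y0,y1,I): return profiles(I,T,A,ax,ay,xs,np.arange(y0,y1,1.)).mean(0)
def cen(p,g,w=4):
    k=np.abs(xs-g)<=w; q=p[k]; v=np.clip(np.median(p)-12-q,0,None);return (v*xs[k]).sum()/v.sum()
i=mk(-16,-9,im);print("index",cen(i,2))
d=mk(4,18,im)-mk(4,18,r)   # new dark at needle, bright where needle left
n=np.clip(-d-10,0,None); b=np.clip(d-10,0,None); k=np.argmax(n);w=np.abs(xs-xs[k])<4
kb=np.argmax(b);wb=np.abs(xs-xs[kb])<4
print("needle",(n*xs)[w].sum()/n[w].sum(),n.max(),"rest needle",(b*xs)[wb].sum()/b[wb].sum(),b.max())
f=mk(13,20,im);print("darkest raw",xs[np.argsort(f)[:6]])
E
python3 n.py top1
```

```text
t 13.425 [ 470.38 -108.16   56.03] pull 32.58039876192937 Fpull 7.930597712124155 [ 0.59 -7.91 -6.25] 16.33317521575356
index 2.3150813371140337
needle 23.39402424235085 70.74735 rest needle 47.41561185078886 53.775223
darkest raw [24.5 24.  25.  23.5 23.  25.5]
```

move_arm --series '[[[0, -0.004, 0], 0], [[0, -0.009, 0], 0], [[0, -0.014, 0], 0], [[0, -0.018, 0], 0], [[0, -0.018, 0], 0]]'

```text
clock: 14.25
eef_pos: [468.8, -93.7, 56.0]
tool_rot: [-3.141, -0.004, 0.103]
force: [1.8, -13.6, -7.4]
width: 16.2
```

```bash
python3 n.py top2
```

```text
t 14.25 [468.81 -93.75  56.03] pull 47.077096827164254 Fpull 13.715188191784689 [  1.79 -13.6   -7.41] 16.194411109242054
index 2.3340888534313575
needle 8.995995296442743 65.45853 rest needle 47.42419734426061 54.582214
darkest raw [ 9.   8.5  9.5  8.  10.  56. ]
```

move_arm --series '[[[0, -0.005, 0], 0], [[0, -0.0065, 0], 0], [[0, -0.008, 0], 0], [[0, -0.008, 0], 0], [[0, -0.008, 0], 0]]'

```text
clock: 15.08
eef_pos: [468.4, -90.2, 56.0]
tool_rot: [3.138, -0.005, 0.1]
force: [2.0, -14.0, -8.2]
width: 16.0
```

```bash
python3 n.py top3
```

```text
t 15.075 [468.44 -90.19  56.03] pull 50.65550366563648 Fpull 14.186021939590367 [  2.04 -14.05  -8.2 ] 15.960459961917289
index 2.3305016931658566
needle 5.0109331110457624 39.16635 rest needle 47.41747428288113 54.951965
darkest raw [ 5.5  5.   6.  56.   4.5 56.5]
```

move_arm --series '[[[0, -0.0045, 0], 0], [[0, -0.0055, 0], 0], [[0, -0.0065, 0], 0], [[0, -0.0065, 0], 0], [[0, -0.0065, 0], 0]]'

```text
clock: 15.9
eef_pos: [468.2, -88.2, 56.0]
tool_rot: [3.132, -0.006, 0.097]
force: [2.9, -15.2, -6.9]
width: 16.6
```

```bash
python3 n.py top4; python3 - <<'E'
from h import *
np.set_printoptions(suppress=True,linewidth=220)
_,T,A,ax,ay=(0,)+(cam("top"),np.array([503.06,-427.29,60.]),np.array([np.cos(-1.467),np.sin(-1.467),0]),None);ay=np.array([-ax[1],ax[0],0])
im=cv2.imread("pics/top4.png").astype(float)
P=profiles(im,T,A,ax,ay,np.arange(-10,14,1.),np.arange(-18,21,2.))
for y,r in zip(np.arange(-18,21,2.),P): print('%4d '%y,' '.join('%3d'%a for a in r))
E
```

```text
t 15.9 [468.21 -88.2   56.04] pull 52.65914335182051 Fpull 15.405774606776143 [  2.87 -15.19  -6.89] 16.609219764085
index 2.3216241651452205
needle 3.464523586181776 70.26933 rest needle 47.42497182842162 55.36479
darkest raw [ 3.5  3.   4.  56.   4.5  2.5]
 -18  163 162 162 162 163 163 161 161 166 173 150 109  83  87 110 135 158 166 163 163 163 163 164 164
 -16  162 161 161 161 162 163 163 161 160 164 148 115  87  85 103 129 151 164 162 163 163 162 162 162
 -14  161 161 161 161 162 163 164 167 162 150 128  95  75  81 107 134 151 163 163 162 162 162 162 162
 -12  162 162 163 163 163 163 163 168 167 146 116  85  69  78 107 139 153 161 163 162 162 162 162 162
 -10  165 165 164 164 163 163 162 165 169 155 132 104  82  85 121 158 168 163 164 164 164 164 163 163
  -8  162 162 163 164 164 165 165 166 171 163 144 120  96  90 114 150 167 164 164 164 164 165 165 165
  -6  152 152 149 152 159 167 169 168 171 167 148 127 110 107 121 142 155 154 155 154 154 158 165 168
  -4  102 107 103  99 104 106 104  94  93  99  89  74  72  82  93  92  95 108 115 110 107 112 116 113
  -2   24  23  21  20  19
[... 498 characters left out ...]
 157 164 152 136 122 125 151 160 136 100  82  72  56  53  90 142 168 158 146 141 145 158
  10  140 141 158 159 138 122 125 139 158 164 138 104  78  73  73  81 109 142 161 146 130 139 154 166
  12  157 156 164 162 138 120 128 151 165 167 148 119  93  83  85  95 115 140 158 156 146 153 162 160
  14  164 164 168 166 148 125 126 148 163 168 159 139 114  96  90  94 109 131 151 165 165 166 167 157
  16  165 164 166 168 158 142 138 151 162 169 162 136 106  91  94 105 121 141 155 163 163 163 166 162
  18  164 163 164 164 163 159 157 160 163 168 168 146 119 108 114 130 150 165 166 163 163 163 164 164
  20  149 146 145 144 144 144 144 144 144 146 145 143 141 142 143 146 148 151 149 146 147 148 147 144
```

About 1.0 mm remains. The hold lag is about 4.5 mm.

move_arm --series '[[[0, -0.0047, 0], 0], [[0, -0.0051, 0], 0], [[0, -0.0054, 0], 0], [[0, -0.0054, 0], 0], [[0, -0.0054, 0], 0]]'

```text
clock: 16.73
eef_pos: [468.2, -87.5, 56.0]
tool_rot: [3.127, -0.007, 0.094]
force: [2.2, -16.0, -8.5]
width: 16.2
```

```bash
python3 n.py top5; python3 n.py top6
```

```text
t 16.725 [468.17 -87.47  56.02] pull 53.38501896331645 Fpull 16.13620419537563 [  2.23 -15.99  -8.5 ] 16.247021717670204
index 2.3383175740012283
needle 2.7912580863061 64.48148 rest needle 47.426890547850235 54.78009
darkest raw [ 2.5  3.   2.   3.5  4.  56. ]
t 16.925 [468.2  -87.48  56.04] pull 53.378638485573724 Fpull 16.177671522468582 [  1.42 -16.12  -7.79] 16.60893676859111
index 2.33847992839881
needle 2.778708246249614 64.25939 rest needle 47.42412512847422 55.10341
darkest raw [ 2.5  3.   2.   3.5  4.  56. ]
```

```bash
python3 - <<'E'
import cv2,numpy as np
t=cv2.imread("pics/top6.png")
a=cv2.resize(t[240:290,340:470],(780,300),interpolation=cv2.INTER_CUBIC)
b=cv2.resize(t[60:310,120:480],(432,300),interpolation=cv2.INTER_AREA)
o=np.zeros((600,780,3),np.uint8);o[:300]=a;o[300:,:432]=b
cv2.imwrite("pics/fin.png",o)
E
```

```text
(no output)
```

View pics/fin.png

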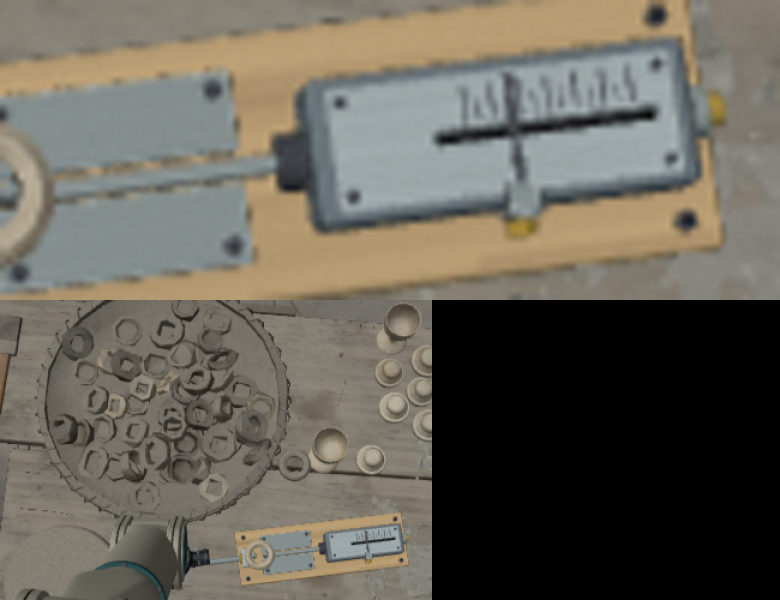

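The needle (512,95) and the index bar (518,165) now form one straight line across the slot. The ring is around both pins, and the goblet, other ring and knob are where they were. The hold is steady, so I'm handing in.

```bash
python3 -c "
from cell import *
print(finish_job()); s=read_state(); print(s['clock'],s['eef_pos'],s['width'])"
```

```text
the job is handed in; nothing more can be done
None
the job is handed in; nothing more can be done
```

I laid the ring flat over both pins, drew the handle out about 53 mm and handed the job in at about 17 s, still gripping the handle with the needle on the index. The closing command only reports that the job is handed in, so I have no verdict.

- **Ring:** I gripped it with the fingers set just under its width (reading about 52 mm), and lowered it until it touched the deck with about 12 N. The grip force itself is never reported, so I couldn't check it against the 40 N limit.
- **Needle:** the last two readings from the top camera, 0.2 s apart, put it 0.44–0.45 mm short of the index, and the handle's travel gives about 0.4 mm. It never went past the index. In the last picture the needle and index bar form one straight line.
- **Hold:** the handle position was unchanged between those two readings, with a steady pull of about 16 N.
- **Where my checks disagreed:** the distance from needle to index at rest came out as 43.5 mm from the wrist camera alone, about 44.6 mm from the scale lines and 45.1 mm from the top camera. I used the top camera.
- **Other objects:** the goblet, the other ring and the knob look unmoved in the last picture.

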